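# Ring for service and point at the doughnut

## Task

Order at the pastry counter: first ring the service bell by gently pressing its plunger all the way down with the fingertips and letting it up again. Then point straight down at the ring doughnut, with the fingertips 2 to 3 cm above its middle, without touching any pastry, keep pointing there for at least two seconds, and finish while still pointing. Lift nothing, and leave the bell, the pastries and the cookie jar where they stand.

Things in the scene. Friction and masses are not known exactly. Their poses are not given: they have to be found in the camera images.
- doughnut_top (a point): Middle of the ring doughnut at the level of its highest part (in the air over its hole), 56 mm over the table; z up. Pointing: tool point within 25 mm sideways of it and 15 to 75 mm above it, fingers within about 40 degrees of straight down (fingertips 2 to 3 cm above it are best; the fingertips may reach about 19 mm past the tool point).
- doughnut: The ring doughnut: golden-brown ring 88 mm across, 30 mm high, hole 28 mm wide, 60 g, lying flat and loose on the serving board; the only ring among the four pastries, in any of the four places. Origin at the centre of its underside, z up.
- bell_plunger (a joint): Travel of the bell's plunger in m: 0 up, 0.005 fully down; the bell counts as rung from 0.0035. A spring pushes it back up: about 4.5 N at full travel, then a hard stop.
- bell_top (a point): Centre of the top face of the bell's plunger, 62 mm over the table when up. The plunger is a steel disc 24 mm across, 9 mm thick, its underside 9 mm above the dome; it is pressed straight down.
- bell: Service bell: steel dome 80 mm across on a black round foot 86 mm across, about 45 mm high without the plunger, 0.45 kg, standing loose on the counter. Origin at the centre of its underside, z up.
- board: Fixed serving board: dark slate on a light wooden base, 280 x 300 mm (x by y), top 26 mm over the table. Origin at the centre of its underside. The four pastries lie on it in a 2 x 2 pattern, 120 mm apart along its x and 130 mm along its y, in any order.
- muffin: Muffin in a paper cup, 76 mm across, 65 mm high (top 91 mm over the table), loose on the board. Origin at the centre of its underside.
- bun: Domed round bun, no hole, 86 mm across, 45 mm high, loose on the board. Origin at the centre of its underside.
- croissant: Crescent-shaped croissant, about 127 mm long, 44 mm high, loose on the board. Origin at about the middle of the crescent, at its underside.
- jar: Clear cookie jar with wooden lid and knob, 110 mm across, 162 mm high, 0.9 kg, loose on the counter at the robot's left. Origin at the centre of its underside.
There are look-alikes about, which are no part of the job. Of the things that look like the bell, take the one that is farthest from the robot's base at the start. What is shaped like the doughnut but grey or purple is not meant.

How it is judged:
On the way, in this order (a step that is already met when the one before it is completed fails the run):
1. the bell's plunger is pressed down by the fingers (at least 3.5 of 5 mm) (value of joint bell_plunger above 0.0035 m and contact force between the fingers and bell above 0.5 N), for 0.02 s.
2. the plunger is up again, and the tool point stays over the doughnut's middle (25 mm sideways, 15 to 75 mm above its top), fingers down, for two seconds (horizontal distance between the grasp point and doughnut_top below 0.025 m and z of the grasp point in the frame of doughnut_top between 0.015 and 0.075 m and angle between the grasp point's own z axis and vertical above 2.4 rad and value of joint bell_plunger below 0.0015 m), for 1.9 s.
At the end, for the whole second after the job is handed in: Still pointing: tool point within 25 mm sideways of the doughnut's middle and 15 to 75 mm above its top, fingers within about 40 degrees of straight down; the bell's plunger up (within 1.5 mm), the bell within 20 mm and the pastries and jar within 12 mm of where they started, at rest (all of step 2 and distance of each of doughnut, muffin, bun, croissant, jar from where it was at the start of the episode below 0.012 m and distance of bell from where it was at the start of the episode below 0.02 m and linear speed of each of doughnut, bell below 0.02 m/s); the robot touches nothing.
It fails at once if a pastry or the jar is touched by the robot (contact force between any of the fingers, the arm and doughnut above 0.2 N or contact force between any of the fingers, the arm and muffin above 0.2 N or contact force between any of the fingers, the arm and bun above 0.2 N or contact force between any of the fingers, the arm and croissant above 0.2 N or contact force between any of the fingers, the arm and jar above 0.2 N).
It fails at once if a pastry or the jar is displaced or lifted (over 12 mm) (not (distance of doughnut from where it was at the start of the episode below 0.012 m) or not (distance of muffin from where it was at the start of the episode below 0.012 m) or not (distance of bun from where it was at the start of the episode below 0.012 m) or not (distance of croissant from where it was at the start of the episode below 0.012 m) or not (distance of jar from where it was at the start of the episode below 0.012 m)).
It fails at once if the bell is shoved more than 20 mm (not (distance of bell from where it was at the start of the episode below 0.02 m)).
It fails at once if the bell is lifted more than 8 mm (height (world z) of bell above 0.008 m).
It fails at once if the bell is struck hard (over 40 N) (contact force between any of the fingers, the arm and bell above 40 N).
It also fails if it takes over 40 s, if anything falls off the work surface, if the arm or the gripper's body presses on something with over 40 N, if the wrist force passes 120 N, or if a joint passes its speed limit or range.

## Robot

A 6-joint arm with a two-finger parallel gripper is mounted at the origin on the work surface. World frame = base frame: x ahead of the robot, y to its left, z up, the work surface at z = 0. Lengths are in m, angles in rad, forces in N, time in s.
With the tool pointing down it reaches from about 0.275 to 1 m from the base axis. Payload 8.4 kg.
Tool frame: the origin (TCP) lies between the finger pads, 19 mm behind the fingertips; this is the grasp point; z points along the fingers, y is the line along which they close (so a half turn about z gives the same grasp; the last joint's range is limited). The gripper opens to 85 mm and grips with 20 to 120 N. Pads are 22 mm wide; open, the fingers measure 114 mm over their backs; the gripper's body (76 mm by 85 mm) begins 54 mm behind the grasp point. The pads swing forward as they close: fully open they stand 13 mm farther back than shut.
Start: joints at [-1.267, 0.353, 1.633, -0, 1.155, -0.002], TCP at [0.188, -0.596, 0.25] pointing down, gripper open.
Joint ranges: [-2.63, 2.63], [-0.92, 2.1], [0.06, 2.66], [-1.3, 4.44], [0, 2.69], [-3.02, 3.02]. Speed limits (rad/s): [2.22, 2.22, 2.79, 3.14, 3.14, 3.14].

## Interface

Orientations are given as a unit quaternion [x, y, z, w].
In Python, from workcell import bot, hand, kinematics, get_obs, vision, hand_in gives the robot as it stands. The module is installed in compiled form; this text tells all that it offers. Calls block until the motion is done:
- bot.reach(position, orientation): joint-space move of the TCP to a pose.
- bot.servo_line(position, ori=None, velocity=0.15): straight line of the TCP; ori=None keeps the orientation; velocity is the mean speed in m/s.
- bot.goto_joints(angles): joint-space move.
- hand.move_gripper(opening, strength=None): finger opening in m; strength is the grip in N (None keeps the last); returns when the fingers have stopped.
- bot.dwell(seconds).
- kinematics.solve_ik(position, orientation): joint angles nearest the present ones, or None.
- get_obs(): the state.
- vision.read_camera(name): name is "scene" or "top" or "wrist"; returns a dict with "frame" (480x640x3 uint8, red, green, blue), "intrinsics" (3x3 intrinsics, pixels), "dist" ([k1, k2, p1, p2, k3] as OpenCV has them; the pictures are not rectified), "view" (4x4, takes a point from world to camera coordinates). Camera axes: x right, y down, z forward; pixel columns grow to the right and rows downward; lengths in m; the calibration is good to about 2 mm. A picture is of the moment at which its call begins. There is no depth.
A pose or a line that the arm cannot do raises bot.IKError and nothing moves.
- hand_in(): hands the job in; it is judged then, once.
The state is a dict: "time_s": time; "joint_pos": joint angles; "joint_vel": joint speeds; "joint_efforts": joint torques, N m; "position": TCP position; "orientation": TCP orientation; "wrist_force": force on the tool from outside, world axes, zero at the start; "ft_torque": the same for the moment, N m; "gripper_width": finger opening in m; "grip_force": force on a finger pad.
Only numpy, scipy, OpenCV 4.12 (cv2) and the standard library are available. Lean on these libraries where they do the work, as an engineer would, in place of code of your own. Each camera call takes 0.05 s, during which the arm holds its last target. There are 200 camera calls.

## Working session

There is one attempt and no reset: what is moved stays moved. The work goes in short steps, each a Python script; the robot and the scene stay as the last script left them, time stands still between calls to the robot, and variables do not carry over. Pictures are saved under pics/ and viewed, at most 10 in all, crops included, and the job is handed in when it is done.

```bash
mkdir -p pics
cat > h.py <<'E'
import numpy as np, cv2
from workcell import bot, hand, kinematics, get_obs, vision, hand_in
def snap(n,fn):
    c=vision.read_camera(n); np.savez('pics/'+fn+'.npz',**{k:np.array(v) for k,v in c.items()})
    cv2.imwrite('pics/'+fn+'.png',c['frame'][:,:,::-1]); return c
def ray(c,uv):
    p=cv2.undistortPoints(np.array([[uv]],float),np.array(c['intrinsics'],float),np.array(c['dist'],float))[0,0]
    V=np.array(c['view']);R,t=V[:3,:3],V[:3,3]
    return -R.T@t, R.T@np.array([p[0],p[1],1.])
def at_z(c,uv,z):
    o,d=ray(c,uv); return o+d*(z-o[2])/d[2]
E
python3 - <<'E'
from h import *
snap('top','top1');snap('scene','scene1')
o=get_obs();print(o['position'],o['orientation'],o['gripper_width'],o['time_s'])
E
```

```text
[ 0.18803411 -0.59560438  0.24931107] [ 9.88332078e-01  1.52313152e-01 -1.11102472e-04 -6.28166494e-04] 0.085561052154472 0.1
```

View pics/top1.png

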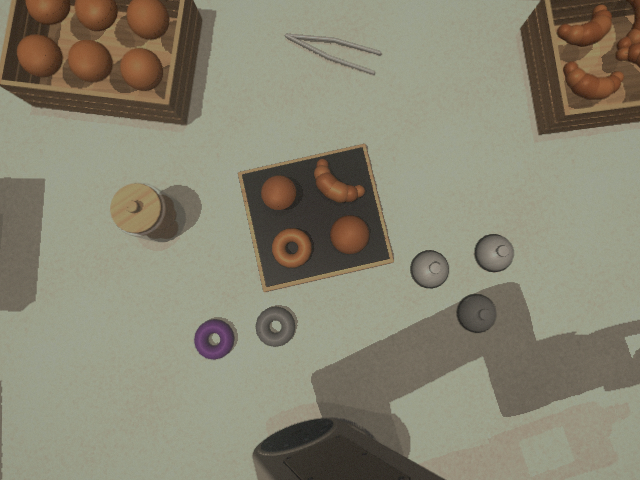

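View pics/scene1.png

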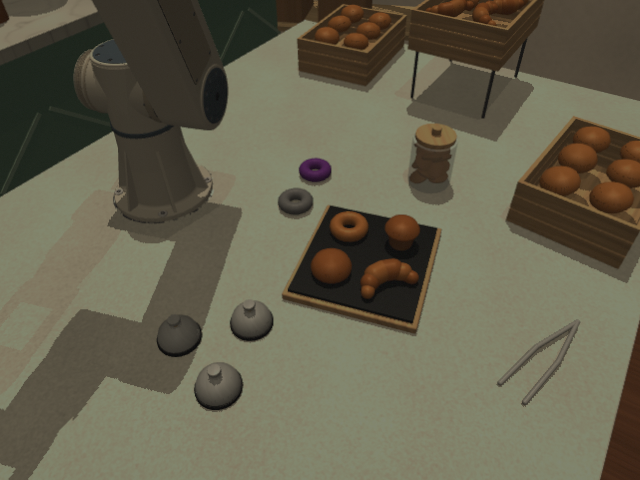

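Top view: there are three bell-like things, with plungers at about (435,268), (495,252) and (483,314); the last lies in shadow. The ring doughnut is at (292,248) on the board. The purple (214,339) and grey (275,326) rings are look-alikes. I'll compute the distances and enlarge the bells and doughnut.

Run:
```python
from h import *
T=np.load('pics/top1.npz');S=np.load('pics/scene1.npz')
print('cam',ray(T,(320,240))[0])
for n,z,uv,us in [('A',.062,(435,268),(249,305)),('B',.062,(495,252),(215,370)),('C',.062,(483,314),(174,319)),('ring',.056,(292,248),(349,225)),('muffin',.091,(279,192),(402,222)),('bun',.06,(350,235),(331,262)),('jar',.162,(133,206),(436,130))]:
    p=at_z(T,uv,z);q=at_z(S,us,z);print(n,p.round(3),q.round(3),np.hypot(*p[:2]).round(3))
a=T['frame'][220:345,390:530];b=T['frame'][215:280,255:330]
a=cv2.resize(a,None,fx=4,fy=4,interpolation=2);b=cv2.resize(b,(225,195),interpolation=2)
im=np.zeros((500,790,3),np.uint8);im[:500,:560]=a;im[:195,565:]=b
cv2.imwrite('pics/crop1.png',im[:,:,::-1])
```

```text
cam [0.41164623 0.01209477 1.01297327]
A [ 0.458 -0.212  0.062] [ 0.462 -0.215  0.062] 0.504
B [ 0.494 -0.339  0.062] [ 0.502 -0.356  0.062] 0.599
C [ 0.363 -0.312  0.062] [ 0.365 -0.315  0.062] 0.479
ring [0.494 0.094 0.056] [0.505 0.086 0.056] 0.503
muffin [0.609 0.122 0.091] [0.614 0.12  0.091] 0.621
bun [ 0.525 -0.03   0.06 ] [ 0.533 -0.035  0.06 ] 0.526
jar [0.56  0.395 0.162] [0.566 0.384 0.162] 0.685
```

View pics/crop1.png

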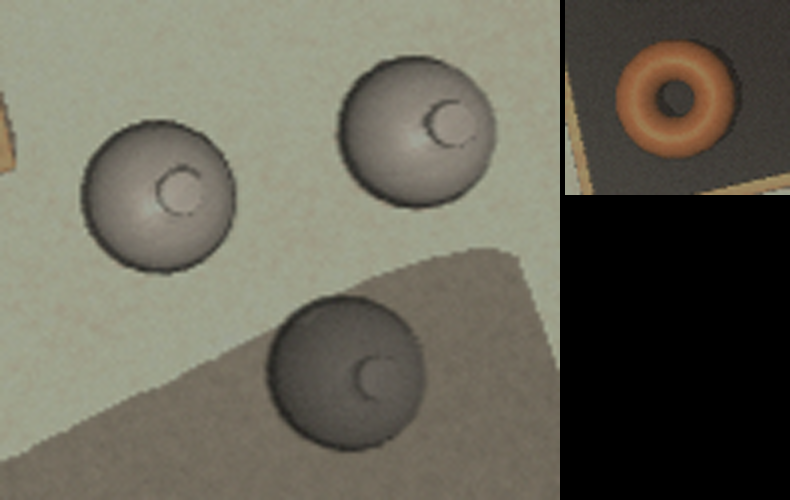

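The three bells are A (0.458,-0.212), 0.50 m from the base, B with its plunger at px (503.5,250.5), about 0.61 m, and C (0.363,-0.312), 0.48 m. B is farthest, so B is meant. The crop confirms that all three have plungers and that the golden-brown ring at (292,248) is the doughnut. I'll move above B with the fingers closed and check with the wrist camera.

```bash
cat >> h.py <<'E'
def down(x,y):
    h=(np.arctan2(y,x)+np.pi/2)/2
    return [float(np.cos(h)),float(np.sin(h)),0.,0.]
E
python3 - <<'E'
from h import *
T=np.load('pics/top1.npz');S=np.load('pics/scene1.npz')
p=at_z(T,(503.5,250.5),.062);print(p,at_z(T,(292,247.7),.056))
hand.move_gripper(0.0,20)
bot.reach([p[0],p[1],.22],down(*p[:2]))
c=snap('wrist','w1')
o=get_obs();print(o['position'],o['gripper_width'],o['time_s'],o['wrist_force'])
V=c['view'];uv,_=cv2.projectPoints(np.array([p]),cv2.Rodrigues(np.array(V)[:3,:3])[0],np.array(V)[:3,3],np.array(c['intrinsics'],float),np.array(c['dist'],float));print(uv)
E
```

```text
[ 0.49797535 -0.35646473  0.062     ] [0.49508558 0.09447226 0.056     ]
[ 0.49733211 -0.35750688  0.2201354 ] 0.00041030935385528034 2.375 [-0.31204545 -0.24917457 -0.19593824]
[[[325.67496228 213.90470136]]]
```

View pics/w1.png

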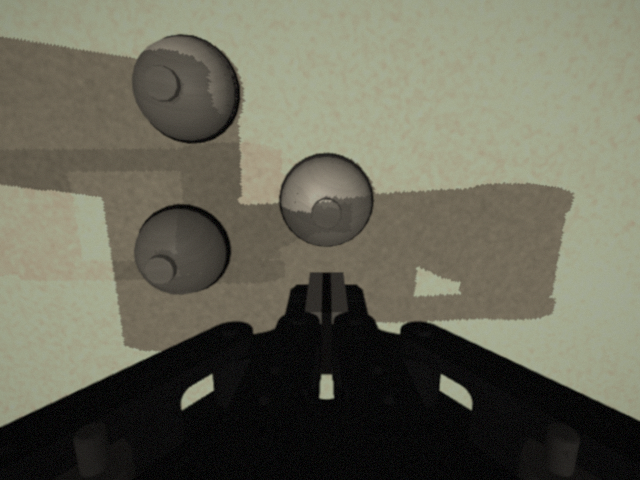

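The wrist view shows bell B's plunger at (326,212), against a predicted (325.7,213.9), so the position is good to about 1 mm. Now I'll press gently in 0.5 mm steps with force feedback.

Run:
```python
from h import *
x,y=.498,-.3565
bot.servo_line([x,y,.10],velocity=.1)
bot.servo_line([x,y,.086],velocity=.03)
bot.dwell(.2)
f0=np.array(get_obs()['wrist_force'])
z=.085
while z>.072:
    bot.servo_line([x,y,z],velocity=.01); bot.dwell(.05)
    o=get_obs();f=np.array(o['wrist_force'])-f0
    print(round(z,4),o['position'].round(4) if hasattr(o['position'],'round') else o['position'],f.round(2))
    if f[2]>8: break
    z-=.0005
bot.dwell(.15)
bot.servo_line([x,y,.09],velocity=.03)
bot.servo_line([x,y,.22],velocity=.15)
snap('top','top2');print(get_obs()['time_s'])
A=cv2.imread('pics/top1.png');B=cv2.imread('pics/top2.png')
```

```text
0.085 [ 0.498  -0.3565  0.085 ] [-0.81 -0.75  1.1 ]
0.0845 [ 0.498  -0.3565  0.0845] [-0.54 -0.48 -0.61]
0.084 [ 0.498  -0.3565  0.084 ] [ 1.14 -0.71  0.19]
0.0835 [ 0.498  -0.3565  0.0835] [-0.1  -0.24  0.12]
0.083 [ 0.498  -0.3565  0.083 ] [-1.19 -0.32  0.01]
0.0825 [ 0.498  -0.3565  0.0825] [-0.55 -0.18  0.02]
0.082 [ 0.498  -0.3565  0.082 ] [-0.91 -0.18  0.07]
0.0815 [ 0.498  -0.3565  0.0815] [-0.27 -0.52 -0.48]
0.081 [ 0.498  -0.3565  0.081 ] [ 0.24  0.14 -0.16]
0.0805 [ 0.498  -0.3565  0.0805] [-0.59  0.06 -1.02]
0.08 [ 0.498  -0.3566  0.08  ] [-0.43 -1.39  1.22]
0.0795 [ 0.498  -0.3565  0.0795] [-0.87 -0.24  0.91]
0.079 [ 0.498  -0.3565  0.079 ] [ 0.14 -0.2   1.09]
0.0785 [ 0.498  -0.3565  0.0785] [-0.14  0.1   1.92]
0.078 [ 0.498  -0.3565  0.078 ] [ 0.1  -0.36  2.11]
0.0775 [ 0.498  -0.3565  0.0775] [-0.16 -1.03  3.5 ]
0.077 [ 0.498  -0.3565  0.077 ] [ 0.12 -0.17  2.89]
0.0765 [ 0.4981 -0.3566  0.0765] [-0.69  0.32  3.69]
0.076 [ 0.498  -0.3565  0.076 ] [ 0.69 -1.31  3.69]
0.0755 [ 0.498  -0.3566  0.0758] [-2.31 -0.42  5.87]
0.075 [ 0.4981 -0.3566  0.0757] [-2.92  1.28 11.12]
12.7083
```

The force rose to about 4.5 N over 5 mm and then hit the hard stop, so the bell was pressed fully. Next I go above the doughnut and refine.

Run:
```python
from h import *
p=np.array([.495,.0945,.056])
bot.reach([p[0],p[1],.22],down(*p[:2]))
c=snap('wrist','w2')
V=np.array(c['view']);uv,_=cv2.projectPoints(p[None],cv2.Rodrigues(V[:3,:3])[0],V[:3,3],np.array(c['intrinsics'],float),np.array(c['dist'],float));print(uv,get_obs()['time_s'])
B=np.load('pics/top2.npz')['frame'][220:345,390:530];A=np.load('pics/top1.npz')['frame'][220:345,390:530]
im=np.vstack([c['frame'][:, :640],cv2.resize(np.hstack([A,B]),(640,286))[:120*0+286]])
im=cv2.resize(im,None,fx=.78,fy=.78,interpolation=3)
cv2.imwrite('pics/w2c.png',im[:,:,::-1])
```

```text
[[[326.75557073 212.92704679]]] 14.4083
```

View pics/w2c.png

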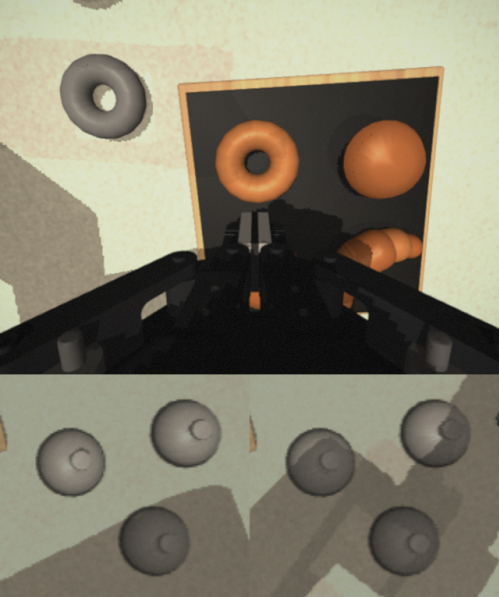

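The wrist view shows the doughnut ring centred at about (329.5,206), near the prediction. The bells haven't moved. Refine, descend, point and hand in.

Run:
```python
from h import *
c=np.load('pics/w2.npz')
q=at_z(c,(329.5,206.4),.043);t=at_z(np.load('pics/top1.npz'),(292,247.7),.043);print(q,t)
m=(q+t)/2
assert np.hypot(*(q-t)[:2])<.015
bot.servo_line([m[0],m[1],.13],velocity=.1)
bot.servo_line([m[0],m[1],.101],velocity=.04)
bot.dwell(2.6)
snap('wrist','w3');o=get_obs();print(o['position'],o['time_s'])
```

```text
[0.49672543 0.09743874 0.043     ] [0.49621906 0.09559131 0.043     ]
[0.49646424 0.09652711 0.10101449] 18.9833
```

View pics/w3.png

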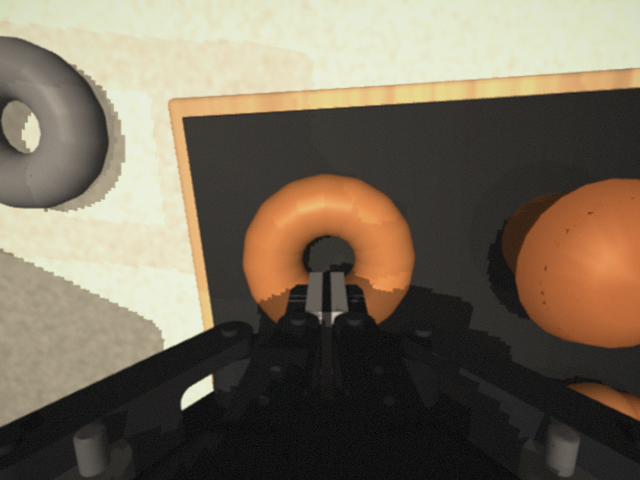

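The fingertips are at (327,275), over the doughnut hole at (329,257) and not touching it.

```bash
python3 -c "
from h import *
print(hand_in())"
```

```text
the job is handed in; nothing more can be done
None
```

I rang the farthest bell with a full plunger press and let it up. I then pointed straight down about 26 mm above the doughnut's middle for 2.6 s and handed in still pointing; `hand_in()` gave no verdict.

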